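# Hold a sewing machine at zero feed for the tie-off

## Task

The sewer at this upholstery machine is about to tie off a row of stitches on the test card and has both hands on it. Lower the presser foot fully with the hand lever on the back of the machine head, then press the spring-loaded reverse lever on the front of the pillar half-way down, where it stands level and the feed stops, and keep holding it there with the fingers: your program finishes while still holding it. Leave the thread cone, the bobbin and the hammer where they are.

Things in the scene. Friction and masses are not known exactly. Their poses are not given: they have to be found in the camera images.
- machine: grey-green flat-bed sewing machine, fixed. Origin: table level, mid-machine. Own +x: to its back, away from the sewer; +y: along it to the needle end. In mm: bed x +-89, y -260 to 240, 4 high; arm and head x +-41, y -130 to 185, top at 249; pillar x +-50, y -220 to -100, top at 248; handwheel y -277 to -241, top at 262; thin thread pin on the arm, top at 280
- lifter (a joint): presser-foot hand lever on the back (+x side) of the head, rad: 0 = foot fully lowered (stop; bar points 15 degrees below level), 1.1 = foot fully raised (bar points 48 degrees above level). Moves only against light friction (about 2 N at the tab) and stays where it is left.
- lifter_tab (a point): middle of the black finger tab of the presser-foot lever: a 12 mm thick, 36 mm long round sleeve that sticks straight out to the back (machine +x). This point lies on its axis, 47 mm behind the back face of the arm, 75 mm from the hinge axis
- lifter_hinge (a point): point on the hinge axis of the presser-foot lever, level with the middle of the tab along machine x, 200 mm above the table. The axis runs along machine x; the bar reaches from it 75 mm towards the pillar (machine -y). In the machine's frame this point is at x 88, y 145 mm.
- reverse (a joint): spring-loaded reverse lever on the front (-x side) of the pillar, rad: 0 = released (slopes 17 degrees up to the front), 0.3 = half-way and level (zero feed), 0.6 = right down at its stop (full reverse). The spring pushes back at the pad with about 4 N at the start, 8 N at half-way, 12 N at the stop; let go, it springs up.
- reverse_pad (a point): middle of the upper face of the reverse lever's black pad, 40 mm (machine x) by 32 mm (machine y), 8 mm thick; 75 mm from the hinge along the lever and 4 mm above the lever's axis line. With the lever level it lies 104 mm above the table and 70 mm in front of the pillar.
- reverse_hinge (a point): middle of the reverse lever's hinge axis, just inside the pillar's front face, 100 mm above the table. The axis runs along machine y; the lever reaches from it towards the sewer (machine -x). In the machine's frame it is at x -45, y -150 mm.
- cone: bystander: red cone of thread, 76 mm wide at the foot, 168 mm tall, standing on the table behind the machine; origin at the centre of its underside
- bobbin: bystander: steel bobbin, 26 mm wide, 12 mm tall, lying on the machine's bed in front of the arm; origin at the centre of its underside
- hammer: bystander: hammer, 270 mm long, lying on the table on the sewer's side; origin on the table near its middle

How it is judged:
By the outcome, as a careful person would: the job done as asked, in the order asked, and still so for the second after the job is handed in, while the arm keeps its last pose, push and grip.
It also fails if it takes over 38 s, if anything falls off the work surface, if the arm or the gripper's body presses on something with over 40 N, if the wrist force passes 120 N, or if a joint passes its speed limit or range.

## Robot

A 7-joint arm with a two-finger parallel gripper is mounted at the origin on the work surface. World frame = base frame: x ahead of the robot, y to its left, z up, the work surface at z = 0. Lengths are in m, angles in rad, forces in N, time in s.
With the tool pointing down it reaches from about 0.425 to 0.925 m from the base axis. Payload 6.8 kg.
Tool frame: the origin (TCP) lies at the very end of the fingers, on their centre line; the grasp point (between the pads) lies 19 mm behind it; z points along the fingers, y is the direction in which the jaws open and shut (so a half turn about z gives the same grasp; the last joint's range is limited). The gripper opens to 85 mm and grips with 20 to 120 N. Pads are 22 mm wide; open, the fingers measure 114 mm over their backs; the gripper's body (76 mm by 85 mm) begins 54 mm behind the grasp point. The pads swing forward as they close: fully open they stand 13 mm farther back than shut.
Start: joints at [1.173, 0.477, 0.022, 1.555, -0.011, 1.109, -0.083], TCP at [0.193, -0.647, 0.231] pointing down, gripper open.
Joint ranges: [-2.96, 2.96], [-0.34, 2.1], [-1.41, 1.46], [0.24, 2.44], [-1.37, 4.51], [0.17, 1.92], [-2.96, 2.96]. Speed limits (rad/s): [2.39, 2.39, 3.14, 3.14, 3.14, 3.14, 3.14].

## Interface

Orientations are given as a unit quaternion [w, x, y, z].
In Python, from station import bot gives the robot as it stands.
- The arm moves only by the tool move_arm, never from a script. Its argument "commands" is text: rows parted by semicolons, each of 7 numbers parted by spaces: the opening, from 0 (shut) to 1 (fully open), then the shift along the tool's x, y, z in cm, then the turn, a rotation vector about the tool's x, y, z in degrees. In form: gripper tx ty tz rx ry rz; .... A call has 1 to 12 rows; each row shifts and turns the commanded pose from where the row before left it, along the tool's axes as they then stand; what a row does not reach is not made up. A row lasts 1/12 s, in which the tool goes at most 41.7 mm and 7.16 degrees, less where a joint would pass 70% of its speed; a pose out of reach is approached as far as the arm can. A call with a gripper value outside its range is refused whole. The fingers move at their own pace and stop on an object; "force" is the grip in N (left out, the last holds). Time passes only in rows, so rows that do not move let the fingers close. It gives the time, the measured TCP pose, the force and the opening at its end, in the units of the state.
- bot.get_obs(): the state, without advancing time (a new reading comes with each control period).
- bot.read_camera(name): name is "scene" or "top"; returns a dict with "img" (400x640x3 uint8, red, green, blue), "K" (3x3 intrinsics, pixels), "distortion" ([k1, k2, p1, p2, k3] as OpenCV has them; the pictures are not rectified), "rvec" (rotation vector, rad) and "tvec" (3), from world to camera coordinates, as OpenCV has them. Camera axes: x right, y down, z forward; pixel columns grow to the right and rows downward; lengths in m; the calibration is good to about 2 mm. A picture is of the moment at which its call begins. There is no depth.
- bot.hand_in(): hands the job in, once; it reports no verdict.
The state is a dict: "t": time; "q": joint angles; "joint_vel": joint speeds; "joint_torque": joint torques, N m; "eef_pos": TCP position; "tool_rot": TCP orientation; "contact_force": force on the tool from outside, world axes, zero at the start; "torque": the same for the moment, N m; "gripper_width": opening from 0.0 (shut) to 1.0 (fully open).
Only numpy, scipy, OpenCV 4.12 (cv2) and the standard library are available. Lean on these libraries where they do the work, as an engineer would, in place of code of your own. Each camera call takes 0.05 s, during which the arm holds its last target. There are 200 camera calls.

## Working session

There is one attempt and no reset: what is moved stays moved. The work goes in short steps, Python scripts to look and compute and a tool call to move; the robot and the scene stay as the last step left them, time stands still between calls to the robot, and variables do not carry over. Pictures are saved under pics/ and viewed, about 8 in all and at most 12, crops included, and the job is handed in when it is done.

Besides the shell and the picture viewer there is one more tool, called by a JSON object that holds its "api" and its "payload", one argument or row to a line. move_arm: Moves the arm, as the interface text tells. Its arguments: {"type":"object","properties":{"commands":{"type":"string"},"force":{"type":"number"}},"required":["commands"]}

```bash
mkdir -p pics; ls
python3 - <<'E'
from station import bot
import cv2,pickle
d={}
for n in("scene","top"):
    c=bot.read_camera(n);d[n]=c
    cv2.imwrite(f"pics/{n}0.png",c["img"][:,:,::-1]);print(n,c["K"],c["distortion"],c["rvec"],c["tvec"])
pickle.dump(d,open("cam0.pkl","wb"))
print(bot.get_obs())
E
```

```text
pics
scene [[401.30971267   0.         314.77428461]
 [  0.         401.30971267 201.25172335]
 [  0.           0.           1.        ]] [-0.04935651  0.          0.          0.          0.        ] [ 2.56148085  0.76184681 -0.16899932] [-0.49626186 -0.13803465  1.1277807 ]
top [[373.75515914   0.         322.37527982]
 [  0.         373.75515914 201.88845893]
 [  0.           0.           1.        ]] [-0.00538989  0.          0.          0.          0.        ] [ 2.14935145 -2.13577867  0.12968283] [0.1144051  0.52590526 1.02372334]
{'t': 0.1, 'q': array([ 1.17292194,  0.47773886,  0.02234848,  1.5563456 , -0.01150542,
        1.10928473, -0.08311165]), 'joint_vel': array([ 0.00030551, -0.00093482, -0.00025057, -0.00406231, -0.00078344,
       -0.00024137,  0.00048231]), 'joint_torque': array([ 4.15664646e-03, -5.97764575e+01,  1.61378201e+00, -2.81954867e+01,
        1.28867256e-02,  5.04712109e-03,  2.10571937e-05]), 'eef_pos': array([ 0.19270895, -0.64635606,  0.23041162]), 'tool_rot': array([-8.04894325e-04,  9.89521802e-01,  1.44381173e-01, -1.77171024e-04]), 'contact_force': array([-0.1147613 , -0.03805657, -1.30904789]), 'torque': array([ 0.00062479,  0.037636  , -0.04718649]), 'gripper_width': 1.0012488785814504}
```

View pics/scene0.png

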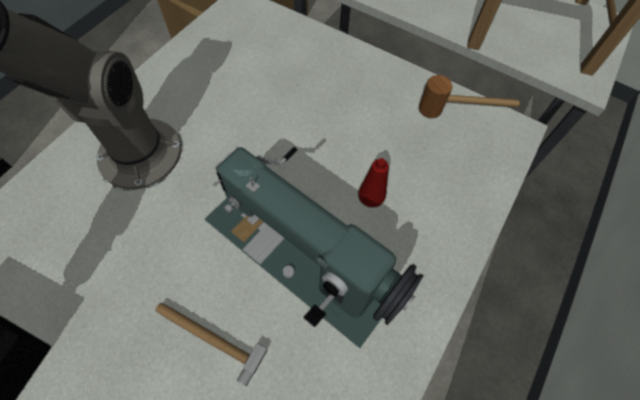

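View pics/top0.png

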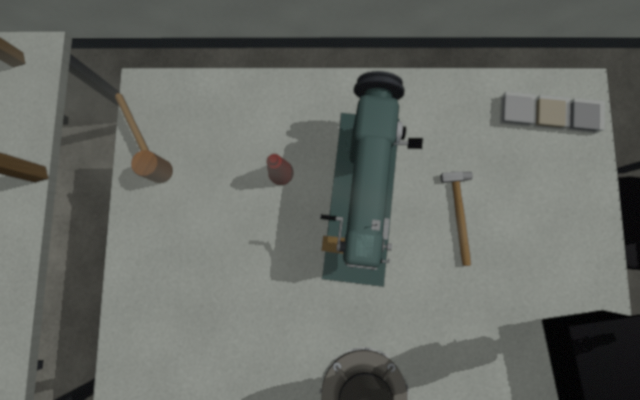

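The scene view shows the machine's pillar and handwheel away from the robot, the reverse pad at (315,315), the lifter tab at (289,154), the cone at (375,185), the bobbin at (288,271) and the hammer at (215,335). In the top view, bed corners are near (384,286), (323,279) and (342,113), the pad is at (415,143) and the tab at (328,217). I'll enlarge both.

Run:
```python
import cv2
a=cv2.imread("pics/scene0.png")[130:355,190:430];b=cv2.imread("pics/top0.png")[65:295,300:440]
cv2.imwrite("pics/sc.png",cv2.resize(a[:200],None,fx=3,fy=3,interpolation=cv2.INTER_CUBIC))
cv2.imwrite("pics/sc.png",cv2.resize(a,(640,600),interpolation=cv2.INTER_CUBIC))
cv2.imwrite("pics/tc.png",cv2.resize(b,(365,600),interpolation=cv2.INTER_CUBIC))
```

```text
(no output)
```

View pics/sc.png

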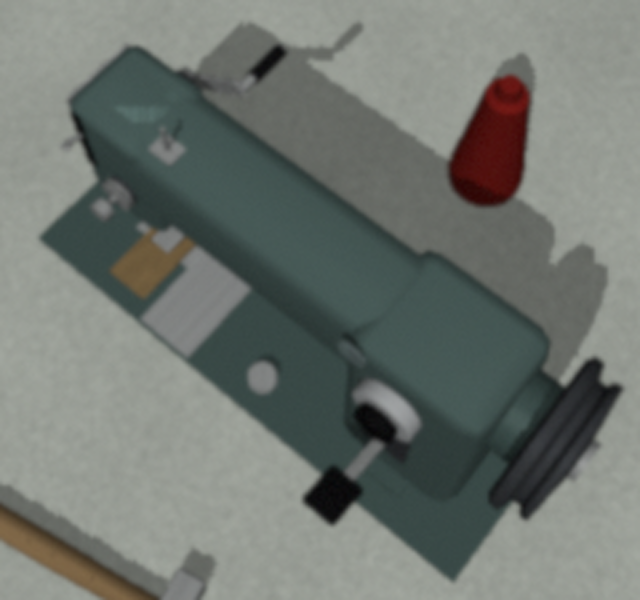

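View pics/tc.png

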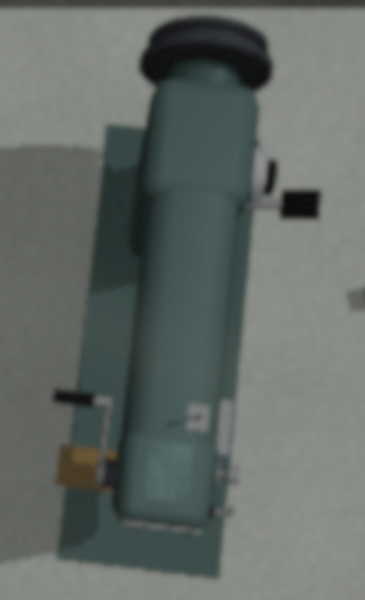

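The crops give bed corners, tab and pad clearly: in the scene crop, bed corners (40,238) and (455,580), tab (267,64), pad (332,495). In the top crop, corners (58,556), (219,577) and (107,126), tab (74,398), pad (300,204). Next is a fit of the machine pose.

```bash
cat > h.py <<'E'
import numpy as np,cv2,pickle
from scipy.optimize import least_squares
C=pickle.load(open("cam0.pkl","rb"))
def proj(n,P):
    c=C[n];return cv2.projectPoints(np.array(P,float).reshape(-1,3),c["rvec"],c["tvec"],c["K"],np.array(c["distortion"]))[0][:,0]
S=lambda u,v:np.array([190+(u+.5)*.375-.5,130+(v+.5)*.375-.5]); T=lambda u,v:np.array([300+(u+.5)*140/365-.5,65+(v+.5)*230/600-.5])
def m2w(p,P): c,s=np.cos(p[2]),np.sin(p[2]);return np.array(P)@np.array([[c,s,0],[-s,c,0],[0,0,1]])+[p[0],p[1],0]
tab=lambda q:[.088,.145-.075*np.cos(q-.2618),.2+.075*np.sin(q-.2618)]
def pad(q): a=.3-q; return [-.045-.075*np.cos(a)+.004*np.sin(a),-.15,.1+.075*np.sin(a)+.004*np.cos(a)]
E
python3 - <<'E'
from h import *
obs=[("scene",S(40,238),[-.089,.24,.004]),("scene",S(455,580),[-.089,-.26,.004]),("top",T(58,556),[.089,.24,.004]),("top",T(219,577),[-.089,.24,.004]),("top",T(107,126),[.089,-.26,.004]),
("scene",S(267,64),"t"),("top",T(74,398),"t"),("scene",S(332,495),"p"),("top",T(300,204),"p")]
def f(p):
    r=[]
    for n,uv,P in obs:
        P=tab(p[3]) if P=="t" else pad(p[4]) if P=="p" else P
        r.append(proj(n,m2w(p,[P]))[0]-uv)
    return np.ravel(r)
s=least_squares(f,[.6,0,1.5,.8,0],loss="soft_l1");p=s.x
print(p,np.round(s.fun.reshape(-1,2),1))
np.save("p.npy",p)
for nm,P in dict(tab=tab(p[3]),tab0=tab(0),hinge=[.088,.145,.2],pad=pad(p[4]),padhalf=pad(.3),rh=[-.045,-.15,.1]).items(): print(nm,m2w(p,[P]).round(4))
# bystanders
from scipy.optimize import fsolve
for nm,n,uv,z in[("cone","top",(282,177),.03),("coneS","scene",(372,199),.03),("bobbin","scene",S(262,377),.016),("hammerhead","scene",(252,365),.02)]:
    w=fsolve(lambda w:proj(n,[w[0],w[1],z])[0]-uv,[.6,0]);print(nm,w.round(3))
E
```

```text
[0.53698169 0.00389188 1.46278253 0.90666316 0.09837121] [[-0.7 -0.5]
 [ 0.1  0.2]
 [-0.1  1.2]
 [ 0.5  0.6]
 [ 0.1 -1.1]
 [ 0.7 -0.6]
 [ 0.2 -0.2]
 [ 0.6  0.1]
 [ 0.2  0.2]]
tab [[0.4619 0.1005 0.2451]]
tab0 [[0.4743 0.0992 0.1806]]
hinge [[0.4023 0.107  0.2   ]]
pad [[ 0.6734 -0.1293  0.1189]]
padhalf [[ 0.6732 -0.1316  0.104 ]]
rh [[ 0.6813 -0.057   0.1   ]]
cone [0.598 0.235]
coneS [0.627 0.215]
bobbin [ 0.552 -0.058]
hammerhead [ 0.608 -0.274]
```

{"api": "move_arm", "payload": {
  "commands": "0 0 0 -3.5 0 0 5.7;0 0 0 -3.5 0 0 5.7;0 0 0 -3.5 0 0 5.7;0 0 0 -3.5 0 0 5.7;0 2 -3 0 0 0 0;0 2 -3 0 0 0 0;0 2 -3 0 0 0 0;0 2 -3 0 0 0 0;0 2 -3 0 0 0 0;0 2 -3 0 0 0 0;0 2 -3 0 0 0 0;0 2 -3 0 0 0 0",
  "force": 40
}}

```text
t: 1.1
eef_pos: [0.3785, -0.4238, 0.371]
tool_rot: [-0.0, 0.999, -0.054, -0.0]
contact_force: [1.3, -0.0, 0.2]
gripper_width: -0.004
```

{"api": "move_arm", "payload": {
  "commands": "0 0.2 -3.8 0 0 0 0;0 0.2 -3.8 0 0 0 0;0 0.2 -3.8 0 0 0 0;0 0.2 -3.8 0 0 0 0;0 0.2 -3.8 0 0 0 0;0 0.2 -3.8 0 0 0 0;0 0.2 -3.8 0 0 0 0;0 0.2 -3.8 0 0 0 0;0 0.2 -3.8 0 0 0 0;0 0.2 -3.8 0 0 0 0;0 0.2 -3.8 0 0 0 0;0 0 0 0 0 0 0"
}}

```text
t: 2.1
eef_pos: [0.4451, -0.0043, 0.3715]
tool_rot: [-0.001, 0.999, -0.049, 0.0]
contact_force: [0.3, 0.9, 0.1]
gripper_width: 0.003
```

{"api": "move_arm", "payload": {
  "commands": "0 0 -2.8 0 0 0 0;0 0 -2.8 0 0 0 0;0 0 -2.8 0 0 0 0;0 0 -2.8 0 0 0 0;0 0 0 0 0 0 0;0 0 0 0 0 0 0"
}}

```text
t: 2.6
eef_pos: [0.4566, 0.1002, 0.371]
tool_rot: [0.0, 0.999, -0.052, -0.0]
contact_force: [0.4, 0.3, 0.3]
gripper_width: -0.0
```

{"api": "move_arm", "payload": {
  "commands": "0 0.5 -0.5 2 0 0 0;0 0 0 2.5 0 0 0;0 0 0 2.5 0 0 0;0 0 0 2 0 0 0;0 0 0 0 0 0 0;0 0 0 0 0 0 0"
}}

```text
t: 3.1
eef_pos: [0.462, 0.1019, 0.2808]
tool_rot: [0.0, 0.998, -0.055, -0.001]
contact_force: [0.0, 0.2, 0.5]
gripper_width: 0.002
```

```bash
cat > look.py <<'E'
import sys,cv2
from station import bot
n,o,x,y,w,h=sys.argv[1],sys.argv[2],*map(int,sys.argv[3:7])
i=bot.read_camera(n)["img"][y:y+h,x:x+w,::-1]
cv2.imwrite(o,cv2.resize(i,None,fx=4,fy=4,interpolation=cv2.INTER_CUBIC))
s=bot.get_obs();print(s["t"],s["eef_pos"].round(4),s["contact_force"].round(1),s["q"].round(2))
E
python3 look.py scene pics/s1.png 210 90 160 120
```

```text
3.15 [0.4628 0.1026 0.282 ] [ 0.6 -0.5  0.9] [ 0.16  0.13 -0.56  1.93  0.08  1.1  -2.1 ]
```

View pics/s1.png

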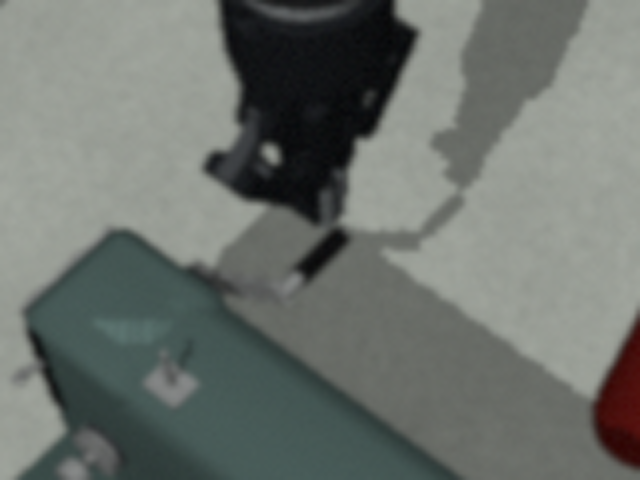

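{"api": "move_arm", "payload": {
  "commands": "0 0 0 1 0 0 0;0 0 0 1 0 0 0;0 0 0 1 0 0 0;0 0.2 0 0.8 0 0 0;0 0.2 0 0.8 0 0 0;0 0.2 0 0.8 0 0 0;0 0.2 0 0.8 0 0 0;0 0.2 0 0.8 0 0 0;0 0.1 0 0.8 0 0 0;0 0.1 0 0.8 0 0 0;0 0 0 0 0 0 0;0 0 0 0 0 0 0"
}}

```text
t: 4.15
eef_pos: [0.4734, 0.1019, 0.1942]
tool_rot: [0.0, 0.999, -0.054, -0.001]
contact_force: [-0.0, 0.1, 0.6]
gripper_width: -0.0
```

{"api": "move_arm", "payload": {
  "commands": "0 0 0 0.3 0 0 0;0 0 0 0.3 0 0 0;0 0 0 0.1 0 0 0;0 0 0 0 0 0 0"
}}

```text
t: 4.48
eef_pos: [0.4742, 0.1021, 0.1881]
tool_rot: [0.0, 0.999, -0.054, -0.0]
contact_force: [0.0, -1.0, 0.6]
gripper_width: 0.004
```

{"api": "move_arm", "payload": {
  "commands": "0 0 0 0.1 0 0 0;0 0 0 0.1 0 0 0;0 0 0 0 0 0 0"
}}

```text
t: 4.73
eef_pos: [0.4744, 0.1021, 0.1866]
tool_rot: [0.0, 0.999, -0.054, 0.0]
contact_force: [-2.6, -0.4, 4.0]
gripper_width: -0.001
```

Force is rising right at the predicted stop height (0.1866); I'll press slightly more and look.

{"api": "move_arm", "payload": {
  "commands": "0 0 0 0.1 0 0 0;0 0 0 0.1 0 0 0;0 0 0 0 0 0 0;0 0 0 0 0 0 0"
}}

```text
t: 5.07
eef_pos: [0.4745, 0.1021, 0.186]
tool_rot: [0.0, 0.999, -0.054, 0.0]
contact_force: [-7.5, -1.7, 18.3]
gripper_width: -0.001
```

```bash
python3 look.py scene pics/s2.png 210 90 160 120
```

```text
5.1167 [0.4744 0.1022 0.186 ] [-7.7 -2.1 18.3] [ 0.13  0.27 -0.54  2.02  0.17  0.9  -2.19]
```

View pics/s2.png

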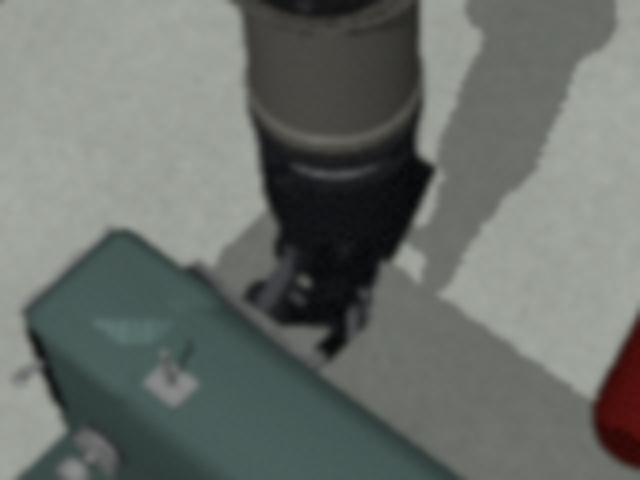

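The lever is against a hard stop: 18 N with only 0.6 mm of motion, at the predicted height. Going straight up, then over to the reverse pad.

{"api": "move_arm", "payload": {
  "commands": "0 0 0 -0.5 0 0 0;0 0 0 -1.5 0 0 0;0 0 0 -3 0 0 0;0 0 0 -3 0 0 0;0 0 0 -3 0 0 0;0 0 0 -3 0 0 0;0 0 0 -3 0 0 0;0 0 0 -2 0 0 0;0 0 0 0 0 0 0;0 0 0 0 0 0 0"
}}

```text
t: 5.95
eef_pos: [0.475, 0.1022, 0.3752]
tool_rot: [-0.0, 0.999, -0.054, 0.001]
contact_force: [0.3, 0.1, 0.2]
gripper_width: 0.0
```

```bash
python3 look.py scene pics/s3.png 210 90 160 120
```

```text
6.0 [0.4743 0.1019 0.3739] [-0.1  0.2 -0.5] [ 0.18  0.08 -0.55  1.77  0.05  1.3  -2.06]
```

View pics/s3.png

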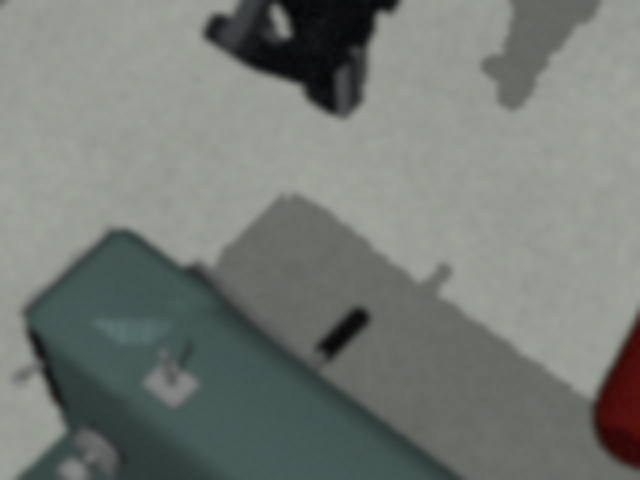

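```bash
python3 -c "
from h import *;p=np.load('p.npy')
for q in(0,.05,.1,.2): print(q,(proj('scene',m2w(p,[tab(q)]))-[210,90])*4)"
```

```text
0 [[343.62108338 330.21383392]]
0.05 [[344.64316029 327.62060753]]
0.1 [[345.41804409 324.78904622]]
0.2 [[346.20719329 318.42987218]]
```

The tab centre is at crop (345,331), against (344,330) predicted for 0 rad, so the foot is fully lowered. Next, the reverse pad.

{"api": "move_arm", "payload": {
  "commands": "0 2.2 2.1 0 0 0 0;0 2.2 2.1 0 0 0 0;0 2.2 2.1 0 0 0 0;0 2.2 2.1 0 0 0 0;0 2.2 2.1 0 0 0 0;0 2.2 2.1 0 0 0 0;0 2.2 2.1 0 0 0 0;0 2.2 2.1 0 0 0 0;0 2.2 2.1 0 0 0 0;0 2.2 2.1 0 0 0 0;0 0 0 0 0 0 0;0 0 0 0 0 0 0"
}}

```text
t: 7.0
eef_pos: [0.6702, -0.1323, 0.3709]
tool_rot: [-0.0, 0.998, -0.055, -0.002]
contact_force: [-0.6, 1.0, -0.8]
gripper_width: 0.001
```

{"api": "move_arm", "payload": {
  "commands": "0 0.3 0 2.5 0 0 0;0 0 0 3 0 0 0;0 0 0 3 0 0 0;0 0 0 3 0 0 0;0 0 0 3 0 0 0;0 0 0 3 0 0 0;0 0 0 2 0 0 0;0 0 0 1.5 0 0 0;0 0 0 0 0 0 0;0 0 0 0 0 0 0"
}}

```text
t: 7.83
eef_pos: [0.6722, -0.1295, 0.1633]
tool_rot: [-0.0, 0.999, -0.053, -0.001]
contact_force: [0.7, 0.7, 1.5]
gripper_width: 0.003
```

```bash
python3 look.py scene pics/s4.png 240 220 160 120
```

```text
7.8833 [ 0.6733 -0.1297  0.1648] [ 1.3 -0.5  0.6] [ 0.35  0.58 -0.36  1.57  0.23  1.03 -1.76]
```

View pics/s4.png

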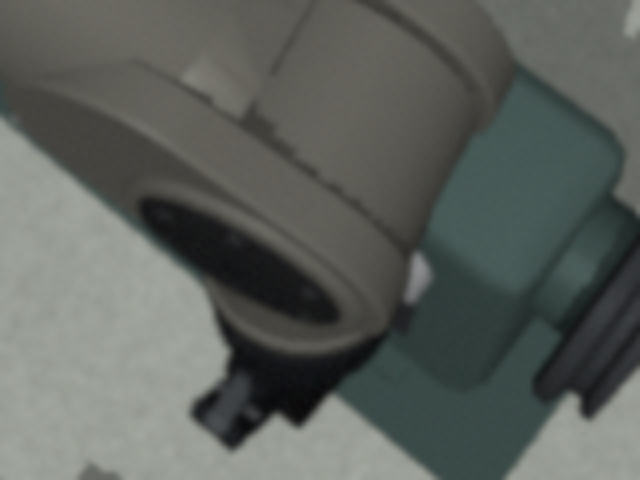

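The scene view now shows the wrist hiding the pad, with the fingers at crop (300,410) in front of the pillar and clear of it. I'll lower gently, watching the force.

{"api": "move_arm", "payload": {
  "commands": "0 0 0.1 1 0 0 0;0 0 0.1 1 0 0 0;0 0 0 1 0 0 0;0 0 0 0.5 0 0 0;0 0 0 0 0 0 0;0 0 0 0 0 0 0"
}}

```text
t: 8.38
eef_pos: [0.6729, -0.1325, 0.1291]
tool_rot: [-0.0, 0.999, -0.054, -0.001]
contact_force: [-1.9, 1.8, 2.9]
gripper_width: 0.003
```

{"api": "move_arm", "payload": {
  "commands": "0 0 0 0.4 0 0 0;0 0 0 0.4 0 0 0;0 0 0 0 0 0 0;0 0 0 0 0 0 0"
}}

```text
t: 8.72
eef_pos: [0.6739, -0.1333, 0.1218]
tool_rot: [0.0, 0.999, -0.054, 0.001]
contact_force: [0.3, -1.9, 4.3]
gripper_width: 0.004
```

{"api": "move_arm", "payload": {
  "commands": "0 0 0 0.4 0 0 0;0 0 0 0.4 0 0 0;0 0 0 0 0 0 0;0 0 0 0 0 0 0"
}}

```text
t: 9.05
eef_pos: [0.6739, -0.1335, 0.1139]
tool_rot: [0.0, 0.999, -0.054, 0.001]
contact_force: [1.0, -1.9, 5.5]
gripper_width: 0.005
```

{"api": "move_arm", "payload": {
  "commands": "0 0 0 0.4 0 0 0;0 0 0 0.3 0 0 0;0 0 0 0.2 0 0 0;0 0 0 0 0 0 0;0 0 0 0 0 0 0;0 0 0 0 0 0 0"
}}

```text
t: 9.55
eef_pos: [0.674, -0.1344, 0.1054]
tool_rot: [0.001, 0.999, -0.055, 0.001]
contact_force: [-0.3, -2.5, 6.7]
gripper_width: -0.003
```

Run:
```python
from station import bot
import cv2,numpy as np
S=[];
for k in range(8):
    i=bot.read_camera("top" if k==0 else "scene")["img"]
    if k==0:T=i
    s=bot.get_obs();S.append(np.r_[s["eef_pos"],s["contact_force"]])
print(s["t"],np.mean(S,0).round(4),np.std(S,0).round(4))
f=lambda i:cv2.resize(i[:,:,::-1],None,fx=4,fy=4,interpolation=cv2.INTER_CUBIC)
cv2.imwrite("pics/fin.png",np.hstack([f(T[100:220,370:470]),f(i[240:360,280:380])]))
```

```text
9.95 [ 0.674  -0.1344  0.1054  0.1387 -3.9182  6.4764] [0.     0.     0.     0.4877 0.7694 0.4202]
```

View pics/fin.png

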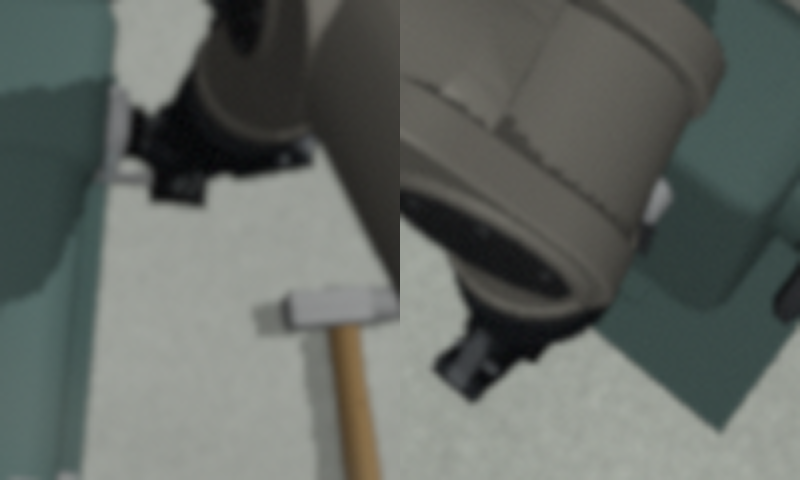

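The top view (left half) shows the closed fingertips over the pad at crop (180,190), clear of the pillar, and the hammer untouched. TCP is at z 0.1054 and level is 0.104, so 1.4 mm remain.

{"api": "move_arm", "payload": {
  "commands": "0 0 0 0.15 0 0 0;0 0 0 0 0 0 0;0 0 0 0 0 0 0;0 0 0 0 0 0 0;0 0 0 0 0 0 0;0 0 0 0 0 0 0"
}}

```text
t: 10.45
eef_pos: [0.674, -0.1344, 0.104]
tool_rot: [0.001, 0.999, -0.055, 0.001]
contact_force: [-0.3, -3.8, 8.0]
gripper_width: -0.002
```

Run:
```python
from station import bot
import numpy as np
S=[]
for k in range(8):
    i=bot.read_camera("scene")["img"]
    s=bot.get_obs();S.append(np.r_[s["eef_pos"],s["contact_force"]])
print(s["t"],np.mean(S,0).round(4),s["gripper_width"],np.abs(s["joint_vel"]).max())
```

```text
10.85 [ 0.674  -0.1344  0.104  -0.6056 -3.9628  7.52  ] 0.0018054525100160822 0.002342589527713309
```

TCP z is 0.1040 and steady with 7.5–8 N upward, which matches half-way and level. Handing in.

```bash
python3 -c "
from station import bot
print(bot.hand_in())"
```

```text
the job is handed in; nothing more can be done
None
```

I lowered the presser foot fully, then pressed the reverse lever half-way down, and handed the job in at about 11 s with the closed fingers still holding it.

- **Presser foot:** the lever met its hard stop at the predicted height, with 18 N on the fingers. A picture after I let go put the tab within a pixel or two of the fully lowered position.
- **Reverse lever:** the fingertips held steady at 104.0 mm, the pad height when the lever is level. The upward force was 7.5–8 N, against the 8 N expected at half-way. The gripper hid the pad from both cameras, so I judged "level" by height and force, not by sight. The fingers sit about 3 mm forward of the pad centre, and there was a steady sideways force of about 4 N that I did not remove.
- **Cone, bobbin and hammer:** my path stayed clear of all three. The cone and hammer still stood in place where later pictures showed them, but I did not check the bobbin again at the end.

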